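# Dress the guide pillars of two die shoes

## Task

Get the two die shoes ready for the press by fitting the loose rings over their guide pillars. On the green shoe put the violet spring ring first, then the brass bush, then the red collar on top; on the white shoe put the black buffer ring first, then the steel bush. Lower each ring all the way down until it lies flat on what is beneath it rather than letting it drop, let go of everything, and leave the oil bottle, the tin of tools and the caliper where they are.

Things in the scene. Friction and masses are not known exactly. Their poses are not given: they have to be found in the camera images.
- green_shoe: Green die shoe, fixed to the bench: slab 100 x 80 x 20 mm; on it a round steel seat, 64 mm diameter, its flat top 28 mm above the bench; in its middle an upright steel guide pillar, 20 mm diameter, straight to 82 mm above the bench, then tapering to 8 mm at its top, 94 mm above the bench. Origin on the bench on the pillar's axis, z up. The first ring lies on the seat.
- white_shoe: White die shoe, fixed to the bench: slab 100 x 80 x 20 mm; on it a round steel seat, 64 mm diameter, its flat top 28 mm above the bench; in its middle an upright steel guide pillar, 20 mm diameter, straight to 82 mm above the bench, then tapering to 8 mm at its top, 94 mm above the bench. Origin on the bench on the pillar's axis, z up. The first ring lies on the seat.
- violet_ring: Violet (magenta-purple) urethane spring ring (about 30 g), 46 mm outside diameter, 20 mm high, with a plain 25 mm bore through it; lies flat. Origin at the centre of its underside, z along the bore (up); same either way up.
- brass_bush: Brass-yellow metal guide bush (about 150 g), 42 mm outside diameter, 20 mm high, with a plain 25 mm bore through it; lies flat. Origin at the centre of its underside, z along the bore (up); same either way up.
- red_collar: Red painted stop collar (about 70 g), 46 mm outside diameter, 20 mm high, with a plain 25 mm bore through it; lies flat. Origin at the centre of its underside, z along the bore (up); same either way up.
- black_ring: Black rubber buffer ring (about 32 g), 48 mm outside diameter, 20 mm high, with a plain 25 mm bore through it; lies flat. Origin at the centre of its underside, z along the bore (up); same either way up.
- steel_bush: Bright grey steel guide bush (about 120 g), 40 mm outside diameter, 20 mm high, with a plain 25 mm bore through it; lies flat. Origin at the centre of its underside, z along the bore (up); same either way up.
- oil_bottle: Bystander: yellow plastic oil bottle with a red cap, 52 mm diameter, 110 mm tall, standing. Origin at the centre of its underside.
- tool_tin: Bystander: open aluminium tin, 72 mm diameter, 85 mm tall, with tool handles standing in it up to 140 mm. Origin at the centre of its underside.
- caliper: Bystander: silver sliding caliper lying flat, 200 mm long (along its x), jaws reaching 55 mm to its -y side at its -x end, at most 13 mm high. Origin at the middle of its beam, on the bench.
Mind the look-alikes: they are no part of the job. Several things have the shape of the black_ring; the one meant has the colours described above. Of the things that look like the red_collar, the larger one is meant.

How it is judged:
At the end, for the whole second after the job is handed in: Green shoe, from the seat up: violet ring, brass bush, red collar; white shoe: black ring, steel bush. Each within 6 mm of the pillar axis, underside within 4 mm of its stack height (28, 48, 68 mm above the bench), tilt under 0.1 rad, at rest (horizontal distance between each of violet_ring, brass_bush, red_collar and green_shoe below 0.006 m and z of violet_ring in the frame of green_shoe between 0.024 and 0.032 m and angle between each of violet_ring, brass_bush, red_collar, black_ring, steel_bush's own z axis and vertical below 0.1 rad and linear speed of each of violet_ring, brass_bush, red_collar, black_ring, steel_bush below 0.02 m/s and z of brass_bush in the frame of green_shoe between 0.044 and 0.052 m and z of red_collar in the frame of green_shoe between 0.064 and 0.072 m and horizontal distance between each of black_ring, steel_bush and white_shoe below 0.006 m and z of black_ring in the frame of white_shoe between 0.024 and 0.032 m and z of steel_bush in the frame of white_shoe between 0.044 and 0.052 m); the robot touches nothing.
It fails at once if a ring is dropped down its pillar (falls free faster than 0.6 m/s, about 18 mm of free fall) ((horizontal distance between violet_ring and green_shoe below 0.02 m and linear speed of violet_ring above 0.6 m/s and height (world z) of violet_ring below 0.11 m and contact force between the fingers and violet_ring below 0.05 N) or (horizontal distance between brass_bush and green_shoe below 0.02 m and linear speed of brass_bush above 0.6 m/s and height (world z) of brass_bush below 0.11 m and contact force between the fingers and brass_bush below 0.05 N) or (horizontal distance between red_collar and green_shoe below 0.02 m and linear speed of red_collar above 0.6 m/s and height (world z) of red_collar below 0.11 m and contact force between the fingers and red_collar below 0.05 N) or (horizontal distance between black_ring and white_shoe below 0.02 m and linear speed of black_ring above 0.6 m/s and height (world z) of black_ring below 0.11 m and contact force between the fingers and black_ring below 0.05 N) or (horizontal distance between steel_bush and white_shoe below 0.02 m and linear speed of steel_bush above 0.6 m/s and height (world z) of steel_bush below 0.11 m and contact force between the fingers and steel_bush below 0.05 N)).
It fails at once if the oil bottle, the tin of tools or the caliper is moved by more than 20 mm (distance of any of oil_bottle, tool_tin, caliper from where it was at the start of the episode above 0.02 m).
It fails at once if the oil bottle or the tin of tools is tipped over (angle between any of oil_bottle, tool_tin's own z axis and vertical above 0.5 rad).
It also fails if it takes over 125 s, if anything falls off the work surface, if the arm or the gripper's body presses on something with over 40 N, if the wrist force passes 120 N, or if a joint passes its speed limit or range.

## Robot

A 6-joint arm with a two-finger parallel gripper is mounted at the origin on the work surface. World frame = base frame: x ahead of the robot, y to its left, z up, the work surface at z = 0. Lengths are in m, angles in rad, forces in N, time in s.
With the tool pointing down it reaches from about 0.35 to 0.775 m from the base axis. Payload 5.5 kg.
Tool frame: the origin (TCP) lies between the finger pads; the fingertips stand 17 mm ahead of it and the grasp point (between the pads) lies 2 mm behind it; z points along the fingers, y is the line along which they close (so a half turn about z gives the same grasp; the last joint's range is limited). The gripper opens to 85 mm and grips with 20 to 120 N. Pads are 22 mm wide; open, the fingers measure 114 mm over their backs; the gripper's body (76 mm by 85 mm) begins 54 mm behind the grasp point. The pads swing forward as they close: fully open they stand 13 mm farther back than shut.
Start: joints at [-1.435, 0.313, 0.046, 1.304, 0, 1.431], TCP at [0.157, -0.553, 0.248] pointing down, gripper open.
Joint ranges: [-2.76, 2.76], [-0.86, 1.69], [-1.03, 1.26], [-2.2, 2.34], [-1.47, 1.5], [-3.14, 3.14]. Speed limits (rad/s): [2.57, 2.57, 3.14, 3.14, 3.14, 3.14].

## Interface

Orientations are given as a unit quaternion [x, y, z, w].
In Python, from cell import env, imaging gives the robot as it stands. The module is installed in compiled form; this text tells all that it offers.
- The arm moves only by the tool send_rows, never from a script. Its argument "series" is a list of rows, each an object of numbers: "dx", "dy", "dz": the shift along the tool's x, y, z in units of 80 cm (1.0 is 80 cm); "ax", "ay", "az": the turn, a rotation vector about the tool's x, y, z in units of 180 degrees (1.0 is 180 degrees); "claw": the opening, from 0 (shut) to 1 (fully open). In form: [{"dx": .., "dy": .., "dz": .., "ax": .., "ay": .., "az": .., "claw": ..}, ...]. A call has 1 to 12 rows; each row is the pose to reach, as a shift and turn from the pose commanded when the call began, along the tool's axes at that moment, turning the shorter way round; what a row does not reach only later rows make up. A row lasts 1/8 s, in which the tool goes at most 62.5 mm and 10.7 degrees, less where a joint would pass 70% of its speed; a pose out of reach is approached as far as the arm can. A call with a number of a shift or a turn outside -1 to 1 is refused whole. A call with a gripper value outside its range is refused whole. The fingers move at their own pace and stop on an object; the grip force is fixed at half the most. Time passes only in rows, so rows that repeat a pose let the fingers close. It gives the time, the measured TCP pose, the force, the opening and the grip force at its end, in the units of the state.
- env.sense(): the state, without advancing time (a new reading comes with each control period).
- imaging.snapshot(name): name is "side" or "top" or "wrist"; returns a dict with "pixels" (480x640x3 uint8, red, green, blue), "range_z" (480x640 float32, m along the optical axis (not along the pixel's ray), 0 where there is no reading), "fx", "fy", "cx", "cy" (pixels), "R" (3x3) and "t" (3): a world point X has camera coordinates R X + t. Camera axes: x right, y down, z forward; pixel columns grow to the right and rows downward; lengths in m; the calibration is good to about 2 mm. A picture is of the moment at which its call begins.
- env.sign_off(): hands the job in; it is judged then, once.
Trained networks look in a picture, given as the dict that the camera call returned (one of the last four; its "shot" number tells which), for a name from the list of things; names that differ only in an ending like _2 or _b are one class to them, and where a whole thing is asked for, a point or a joint stands for the part that bears it (a point fixed in the world has none). Each returns a list of dicts, best first, with "confidence" (0 to 1); they miss things now and then, are a little off and sometimes report something else, mostly with a low value. They report only what shows in the picture. A call takes as long as a camera call. They do not tell look-alikes from the thing itself.
- imaging.recognise(target, picture): "position" ([x, y, z] in m, in the coordinates of the camera as it stood for that picture, good to about 4 mm: the middle of the surface that is visible of it).
- imaging.silhouettes(target, picture): "mask" (480x640 bool, what is visible of it).
- imaging.place_of(target, picture): "position" ([x, y, z] in m, in the coordinates of the camera as it stood for that picture, good to about 4 mm: a listed point, or the origin of a listed thing).
The state is a dict: "time_s": time; "qpos": joint angles; "dq": joint speeds; "tau": joint torques, N m; "tcp_pos": TCP position; "tcp_rot": TCP orientation; "contact_force": force on the tool from outside, world axes, zero at the start; "torque": the same for the moment, N m; "width": finger opening in m; "grip_force": force on a finger pad.
Only numpy, scipy, OpenCV 4.12 (cv2) and the standard library are available. Lean on these libraries where they do the work, as an engineer would, in place of code of your own. Each camera call takes 0.05 s, during which the arm holds its last target. There are 200 camera calls.

## Working session

There is one attempt and no reset: what is moved stays moved. The work goes in short steps, Python scripts to look and compute and a tool call to move; the robot and the scene stay as the last step left them, time stands still between calls to the robot, and variables do not carry over. Pictures are saved under pics/ and viewed, at most 14 in all, crops included, and the job is handed in when it is done.

Besides the shell and the picture viewer there is one more tool, called after ">>>" in YAML: its name, and indented under it one key for each argument. send_rows: Moves the arm, as the interface text tells. Its arguments: {"type":"object","properties":{"series":{"type":"array","items":{"type":"object","properties":{"dx":{"type":"number","minimum":-1,"maximum":1},"dy":{"type":"number","minimum":-1,"maximum":1},"dz":{"type":"number","minimum":-1,"maximum":1},"ax":{"type":"number","minimum":-1,"maximum":1},"ay":{"type":"number","minimum":-1,"maximum":1},"az":{"type":"number","minimum":-1,"maximum":1},"claw":{"type":"number"}}}}},"required":["series"]}

```bash
mkdir -p pics
cat > h.py <<'E'
from cell import env, imaging
import numpy as np, cv2
def w(p,pic): return np.array(pic["R"]).T@(np.array(p)-np.array(pic["t"]))
def save(n,im): cv2.imwrite("pics/"+n,cv2.cvtColor(im,cv2.COLOR_RGB2BGR))
def cloud(pic):
    v,u=np.mgrid[0:480,0:640]; z=pic["range_z"]
    P=np.stack([(u-pic["cx"])/pic["fx"]*z,(v-pic["cy"])/pic["fy"]*z,z],-1)
    return (P-np.array(pic["t"]))@np.array(pic["R"])
def px(X,pic):
    c=np.array(pic["R"])@X+np.array(pic["t"]); return (pic["fx"]*c[0]/c[2]+pic["cx"],pic["fy"]*c[1]/c[2]+pic["cy"])
E
python3 - <<'E'
from h import *
np.set_printoptions(precision=4,suppress=True)
s=env.sense(); print(s)
p=imaging.snapshot("top"); save("top.png",p["pixels"]); print(w([0,0,0],p))
for n in "green_shoe white_shoe violet_ring brass_bush red_collar black_ring steel_bush oil_bottle tool_tin caliper".split():
    for d in imaging.place_of(n,p)[:5]:
        X=w(d["position"],p); print(n,round(d["confidence"],2),X,np.round(px(X,p)))
E
```

```text
{'time_s': 0.0, 'qpos': array([-1.4346,  0.314 ,  0.0449,  1.3036,  0.    ,  1.4312]), 'dq': array([-0.001 ,  0.0009, -0.0002, -0.0002,  0.0017, -0.0008]), 'tau': array([ -0.0002, -48.0623,  29.8537,   0.0194,   0.    ,  -0.    ]), 'tcp_pos': array([ 0.1565, -0.5528,  0.2474]), 'tcp_rot': array([ 0.9905,  0.1375,  0.    , -0.0009]), 'contact_force': array([-0.2564, -0.1923, -0.4652]), 'torque': array([-0.0928,  0.0524, -0.0648]), 'grip_force': 0.0, 'width': 0.08512471353018534}
[ 0.3564 -0.0215  1.0013]
white_shoe 0.96 [ 0.5876 -0.2235  0.0003] [418. 235.]
violet_ring 0.64 [ 0.3947 -0.2029  0.001 ] [406. 328.]
brass_bush 0.69 [ 0.4102  0.2448 -0.0025] [185. 304.]
red_collar 0.77 [ 0.4515  0.0149 -0.0011] [300. 292.]
red_collar 0.68 [ 0.3725  0.039  -0.0026] [285. 330.]
black_ring 0.84 [ 0.6006 -0.0242 -0.0022] [324. 222.]
black_ring 0.59 [0.5603 0.2264 0.0012] [203. 232.]
black_ring 0.56 [ 0.6891 -0.0502 -0.0018] [338. 183.]
steel_bush 0.78 [ 0.5146  0.3736 -0.0026] [130. 249.]
oil_bottle 0.72 [ 0.7628 -0.2877 -0.0047] [450. 159.]
tool_tin 0.64 [ 0.7307  0.2875 -0.0021] [184. 154.]
caliper 0.61 [ 0.5055 -0.4099 -0.0014] [508. 280.]
```

View pics/top.png

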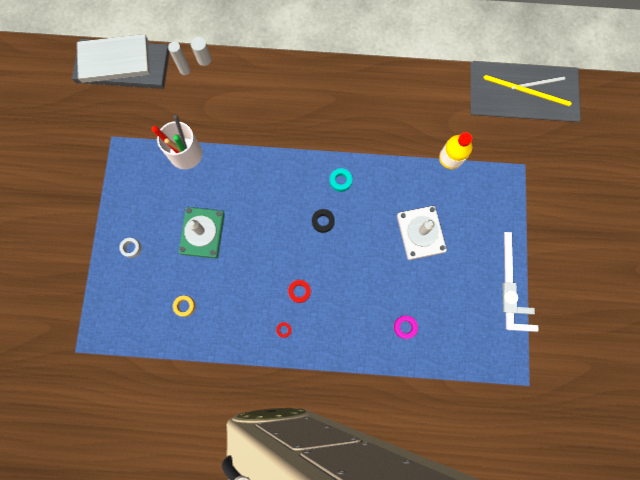

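The top view shows green shoe at (200,233), white shoe at (423,232), violet ring (406,327), brass (183,306), steel (130,247), oil bottle (456,150), tin (182,147) and caliper (510,290).
Look-alikes:
- Black ring: (323,220) is black, while (340,179) is the same shape but cyan, so I take (323,220). The detection at (203,232) is the green shoe's seat.
- Red collar: (300,291) is larger than (284,330), so I take (300,291).

I'll confirm both in one enlarged crop and refine the positions.

Run:
```python
from h import *
np.set_printoptions(precision=4,suppress=True)
p=imaging.snapshot("top"); 
save("crop.png",cv2.resize(p["pixels"][160:350,250:410],None,fx=3,fy=3,interpolation=cv2.INTER_CUBIC))
C=cloud(p)
def fit(m):
    (x,y),r=cv2.minEnclosingCircle(C[m][:,:2].astype(np.float32)); return np.array([x,y,r])
bench=np.median(C[200:340,230:260,2]); print("bench",bench)
for n,x,y in [("violet",.395,-.203),("brass",.41,.245),("redL",.4515,.015),("redS",.3725,.039),("black",.6006,-.024),("cyan",.689,-.05),("steel",.5146,.3736)]:
    m=(np.hypot(C[...,0]-x,C[...,1]-y)<.04)&(C[...,2]>.012)
    print(n,m.sum(),fit(m),np.median(C[m][:,2]),C[m].mean(0))
for n,x,y in [("green",.5603,.23),("white",.5876,-.2235)]:
    for lo,hi in [(.024,.032),(.088,.1)]:
        m=(np.hypot(C[...,0]-x,C[...,1]-y)<.06)&(C[...,2]>lo)&(C[...,2]<hi)
        print(n,lo,m.sum(),fit(m),C[m].mean(0))
for v in ("side","wrist"):
    q=imaging.snapshot(v); save(v+".png",q["pixels"]); print(v,w([0,0,0],q),np.array(q["R"]))
```

```text
bench 0.00012259068676209972
violet 315 [ 0.3964 -0.2009  0.0229] 0.018674331232649926 [ 0.3963 -0.2006  0.0186]
brass 243 [0.4066 0.2428 0.0212] 0.018645017768755757 [0.4065 0.2424 0.0185]
redL 285 [0.4527 0.015  0.0227] 0.018676649222432427 [0.4527 0.0148 0.0187]
redS 78 [0.3743 0.0402 0.0153] 0.013392772839427285 [0.3748 0.0396 0.0136]
black 310 [ 0.6019 -0.0232  0.0241] 0.018587103443734786 [ 0.6013 -0.0229  0.0185]
cyan 306 [ 0.6931 -0.0542  0.0241] 0.01854513085281123 [ 0.6925 -0.0541  0.0185]
steel 213 [0.5167 0.3679 0.0207] 0.018378135535566536 [0.5167 0.3674 0.0183]
green 0.024 591 [0.5587 0.2247 0.0564] [0.5574 0.2236 0.0272]
green 0.088 35 [0.5596 0.224  0.0068] [0.5586 0.2245 0.0917]
white 0.024 554 [ 0.5907 -0.2267  0.0539] [ 0.5887 -0.2253  0.0271]
white 0.088 33 [ 0.5883 -0.2277  0.0056] [ 0.5907 -0.227   0.0913]
side [0.105  0.7261 0.5567] [[-0.8426 -0.5385  0.011 ]
 [-0.2884  0.4339 -0.8535]
 [ 0.4549 -0.7223 -0.5209]]
wrist [ 0.2379 -0.5313  0.3735] [[ 0.2723 -0.9622  0.0008]
 [-0.91   -0.2572  0.3251]
 [-0.3126 -0.0893 -0.9457]]
```

View pics/crop.png

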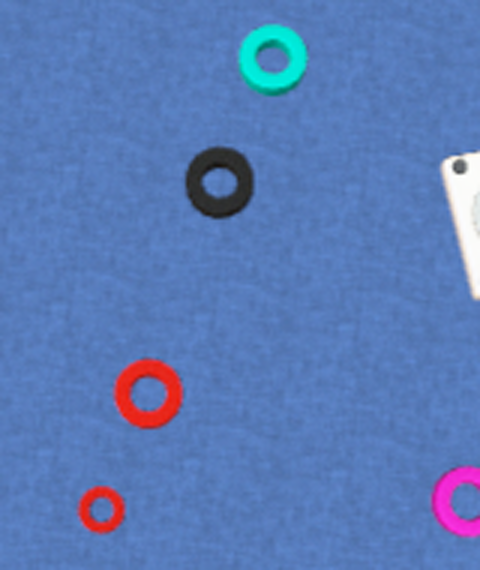

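View pics/wrist.png

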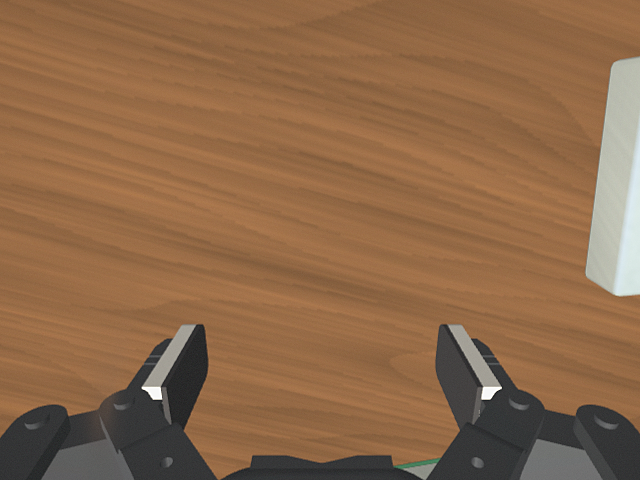

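The crop confirms both: the black ring at crop (220,182), apart from cyan (272,60), and the larger red collar at (149,394) with a 45 mm diameter against 30 mm at (102,510). The wrist view shows the pads at (180,360) and (465,360), and the space between them is visible. Violet is first.

```bash
cat >> h.py <<'E'
from scipy.spatial.transform import Rotation as Ro
np.set_printoptions(precision=4,suppress=True)
def go(x,y,z,yaw=90):
    s=env.sense(); R=Ro.from_quat(s["tcp_rot"]); T=Ro.from_euler("z",yaw,degrees=True)*Ro.from_quat([1,0,0,0])
    d=R.inv().apply(np.array([x,y,z])-s["tcp_pos"])/.8
    a=(R.inv()*T).as_rotvec()/np.pi
    print("MOVE d",d,"a",a,"| tcp",s["tcp_pos"],"t",s["time_s"],"w",s["width"],"F",s["contact_force"])
def circ(pic,x,y,lo,hi,rad=.04,diam=None):
    "least-squares circle of the outer rim of the points in a height band"
    C=cloud(pic); m=(np.hypot(C[...,0]-x,C[...,1]-y)<rad)&(C[...,2]>lo)&(C[...,2]<hi)&(pic["range_z"]>0)
    P=C[m]; (a,b),r=cv2.minEnclosingCircle(P[:,:2].astype(np.float32))
    return np.array([a,b,r]),m.sum(),P.mean(0)
E
python3 - <<'E'
from h import *
go(.3964,-.2009,.2)
E
```

```text
MOVE d [ 0.4084 -0.3423  0.0604] a [ 0.      0.     -0.4122] | tcp [ 0.1566 -0.5533  0.2484] t 0.7 w 0.08504361861757481 F [0.5242 0.4744 0.2646]
```

>>> send_rows:
  series:
    - {"dx":0.408,"dy":-0.342,"dz":0.06,"az":-0.412,"claw":1}
    - {"dx":0.408,"dy":-0.342,"dz":0.06,"az":-0.412,"claw":1}
    - {"dx":0.408,"dy":-0.342,"dz":0.06,"az":-0.412,"claw":1}
    - {"dx":0.408,"dy":-0.342,"dz":0.06,"az":-0.412,"claw":1}
    - {"dx":0.408,"dy":-0.342,"dz":0.06,"az":-0.412,"claw":1}
    - {"dx":0.408,"dy":-0.342,"dz":0.06,"az":-0.412,"claw":1}
    - {"dx":0.408,"dy":-0.342,"dz":0.06,"az":-0.412,"claw":1}
    - {"dx":0.408,"dy":-0.342,"dz":0.06,"az":-0.412,"claw":1}
    - {"dx":0.408,"dy":-0.342,"dz":0.06,"az":-0.412,"claw":1}
    - {"dx":0.408,"dy":-0.342,"dz":0.06,"az":-0.412,"claw":1}

```text
validation failed for argument at $.se...
```

Run:
```python
from h import *
p=imaging.snapshot("wrist"); save("w1.png",p["pixels"])
print(circ(p,.3964,-.2009,.012,.03))
go(.3964,-.2009,.02)
```

```text
(array([0., 0., 0.]), np.int64(0), array([nan, nan, nan]))
MOVE d [ 0.4084 -0.3423  0.2854] a [ 0.      0.     -0.4122] | tcp [ 0.1566 -0.5533  0.2484] t 0.75 w 0.0851973470315516 F [-0.4203  0.4325 -0.0834]h.py:22: RuntimeWarning: Mean of empty slice.
  return np.array([a,b,r]),m.sum(),P.mean(0)
  ret = um.true_divide(
```

View pics/w1.png

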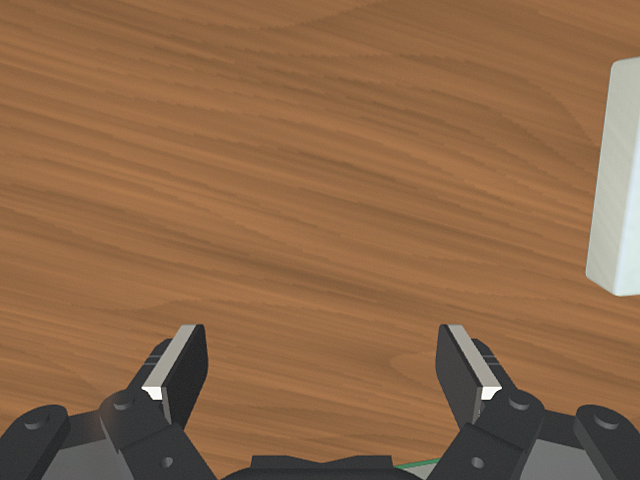

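The move was refused and the arm has not moved: the wrist view is unchanged, with pads at (180,360) and (465,360). I'll resend with all keys given.

>>> send_rows:
  series:
    - {"dx":0.408,"dy":-0.342,"dz":0.06,"ax":0,"ay":0,"az":-0.412,"claw":1}
    - {"dx":0.408,"dy":-0.342,"dz":0.06,"ax":0,"ay":0,"az":-0.412,"claw":1}
    - {"dx":0.408,"dy":-0.342,"dz":0.06,"ax":0,"ay":0,"az":-0.412,"claw":1}
    - {"dx":0.408,"dy":-0.342,"dz":0.06,"ax":0,"ay":0,"az":-0.412,"claw":1}
    - {"dx":0.408,"dy":-0.342,"dz":0.06,"ax":0,"ay":0,"az":-0.412,"claw":1}
    - {"dx":0.408,"dy":-0.342,"dz":0.06,"ax":0,"ay":0,"az":-0.412,"claw":1}
    - {"dx":0.408,"dy":-0.342,"dz":0.06,"ax":0,"ay":0,"az":-0.412,"claw":1}
    - {"dx":0.408,"dy":-0.342,"dz":0.06,"ax":0,"ay":0,"az":-0.412,"claw":1}
    - {"dx":0.408,"dy":-0.342,"dz":0.06,"ax":0,"ay":0,"az":-0.412,"claw":1}
    - {"dx":0.408,"dy":-0.342,"dz":0.06,"ax":0,"ay":0,"az":-0.412,"claw":1}

```text
time_s: 2.0
tcp_pos: [0.3958, -0.2022, 0.2005]
tcp_rot: [0.708, 0.706, -0.0, 0.0]
contact_force: [0.4, 0.3, -0.4]
width: 0.0855
grip_force: 0.0
```

Run:
```python
from h import *
p=imaging.snapshot("wrist"); save("w2.png",p["pixels"])
c=circ(p,.3964,-.2009,.012,.03); print(c); print(env.sense()["qpos"])
go(c[0][0],c[0][1],.02)
```

```text
(array([ 0.3967, -0.2028,  0.0231]), np.int64(1903), array([ 0.3967, -0.2018,  0.019 ]))
[-0.6535  0.0837 -0.3604  1.1263 -0.0002  0.9207]
MOVE d [-0.0005  0.0012  0.2256] a [ 0.0001  0.0001 -0.0011] | tcp [ 0.3957 -0.2023  0.2005] t 2.05 w 0.08538594230875346 F [ 0.0868  0.2122 -0.4467]
```

View pics/w2.png

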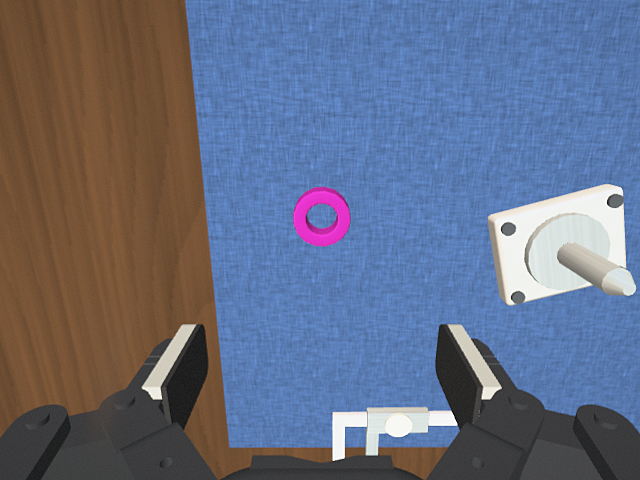

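The wrist view shows the violet ring at (322,216), centred between the jaws, and agrees with the top camera. I'll go down and grip it.

>>> send_rows:
  series:
    - {"dx":0,"dy":0.001,"dz":0.075,"ax":0,"ay":0,"az":0,"claw":1}
    - {"dx":0,"dy":0.001,"dz":0.15,"ax":0,"ay":0,"az":0,"claw":1}
    - {"dx":0,"dy":0.001,"dz":0.2,"ax":0,"ay":0,"az":0,"claw":0.8}
    - {"dx":0,"dy":0.001,"dz":0.225,"ax":0,"ay":0,"az":0,"claw":0.75}
    - {"dx":0,"dy":0.001,"dz":0.225,"ax":0,"ay":0,"az":0,"claw":0.7}
    - {"dx":0,"dy":0.001,"dz":0.225,"ax":0,"ay":0,"az":0,"claw":0}
    - {"dx":0,"dy":0.001,"dz":0.225,"ax":0,"ay":0,"az":0,"claw":0}
    - {"dx":0,"dy":0.001,"dz":0.225,"ax":0,"ay":0,"az":0,"claw":0}
    - {"dx":0,"dy":0.001,"dz":0.225,"ax":0,"ay":0,"az":0,"claw":0}

```text
time_s: 3.18
tcp_pos: [0.3978, -0.2021, 0.0215]
tcp_rot: [0.707, 0.707, -0.0, 0.001]
contact_force: [-0.9, -0.4, 6.5]
width: 0.043
grip_force: 61.6
```

>>> send_rows:
  series:
    - {"dx":0,"dy":0,"dz":-0.04,"ax":0,"ay":0,"az":0,"claw":0}
    - {"dx":0,"dy":0,"dz":-0.1,"ax":0,"ay":0,"az":0,"claw":0}
    - {"dx":0.05,"dy":0.02,"dz":-0.16,"ax":0,"ay":0,"az":0,"claw":0}
    - {"dx":0.11,"dy":0.05,"dz":-0.2,"ax":0,"ay":0,"az":0,"claw":0}
    - {"dx":0.18,"dy":0.08,"dz":-0.22,"ax":0,"ay":0,"az":0,"claw":0}
    - {"dx":0.25,"dy":0.11,"dz":-0.22,"ax":0,"ay":0,"az":0,"claw":0}
    - {"dx":0.32,"dy":0.14,"dz":-0.22,"ax":0,"ay":0,"az":0,"claw":0}
    - {"dx":0.39,"dy":0.17,"dz":-0.22,"ax":0,"ay":0,"az":0,"claw":0}
    - {"dx":0.44,"dy":0.19,"dz":-0.22,"ax":0,"ay":0,"az":0,"claw":0}
    - {"dx":0.459,"dy":0.202,"dz":-0.22,"ax":0,"ay":0,"az":0,"claw":0}
    - {"dx":0.459,"dy":0.202,"dz":-0.22,"ax":0,"ay":0,"az":0,"claw":0}
    - {"dx":0.459,"dy":0.202,"dz":-0.22,"ax":0,"ay":0,"az":0,"claw":0}

```text
time_s: 4.68
tcp_pos: [0.5583, 0.1648, 0.1962]
tcp_rot: [0.708, 0.706, -0.001, -0.0]
contact_force: [0.5, -0.1, -0.6]
width: 0.0431
grip_force: 61.3
```

```bash
cat >> h.py <<'E'
def look(x,y,name=None):
    "pillar near x,y and the held ring, in one wrist picture"
    p=imaging.snapshot("wrist"); s=env.sense(); C=cloud(p)
    if name: save(name,p["pixels"])
    T=s["tcp_pos"]
    for lo,hi in [(.085,.1),(.09,.1)]:
        print("pillar top",circ(p,x,y,lo,hi,.02))
    print("seat",circ(p,x,y,.025,.031,.034))
    v,u=np.mgrid[0:480,0:640]
    m=(np.hypot(C[...,0]-T[0],C[...,1]-T[1])<.035)&(abs(C[...,2]-T[2])<.006)&(np.hypot(p["pixels"].std(-1),0)>=0)
    print("near tcp",m.sum(),u[m].min(),u[m].max(),v[m].min(),v[m].max()); return p,C,T
E
python3 - <<'E'
from h import *
p,C,T=look(.559,.2245,"w3.png")
go(.559,.2245,.13)
E
```

```text
pillar top (array([0.5594, 0.223 , 0.0083]), np.int64(643), array([0.5594, 0.225 , 0.09  ]))
pillar top (array([0.5594, 0.2243, 0.0061]), np.int64(323), array([0.5594, 0.2247, 0.0926]))
seat (array([0.5593, 0.2243, 0.032 ]), np.int64(5430), array([0.5594, 0.2262, 0.0275]))
near tcp 9417 219 419 286 397
MOVE d [0.0749 0.0007 0.0828] a [-0.0002  0.0002 -0.0007] | tcp [0.5583 0.1646 0.1963] t 4.725 w 0.04310118102279841 F [-0.0904  0.3902  0.0825]
```

View pics/w3.png

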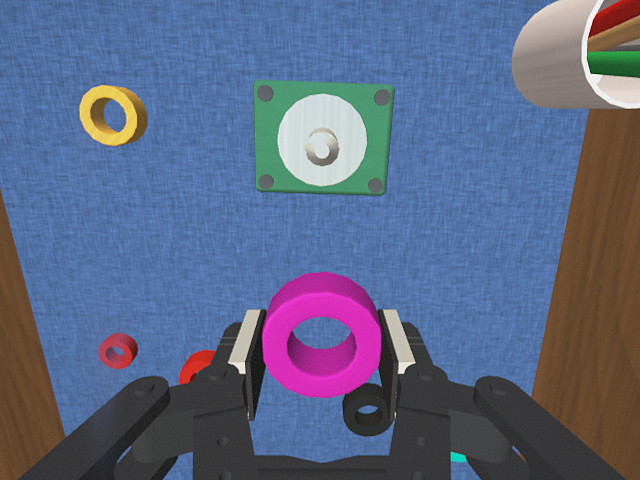

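The wrist view shows the violet ring held at (322,335) and the pillar top at (321,147), centred in x. Next I'll measure the held ring's offset along the tool's x.

```bash
cat >> h.py <<'E'
def held(p,T,off=-.0015):
    "centre of the held ring: extents of its top face and bore along world y and x"
    C=cloud(p); z=T[2]+off; m=(abs(C[...,2]-z)<.004)&(abs(C[...,1]-T[1])<.035)
    a=m&(abs(C[...,0]-T[0])<.004); y=np.sort(C[a][:,1]); g=np.argmax(np.diff(y))
    print("y ext",y[0],y[-1],"mid",(y[0]+y[-1])/2-T[1],"bore",y[g],y[g+1],"mid",(y[g]+y[g+1])/2-T[1],"ztop",np.median(C[a][:,2])-T[2])
    yc=(y[0]+y[-1])/2; b=m&(abs(C[...,1]-yc)<.004)&(abs(C[...,0]-T[0])<.02); x=np.sort(C[b][:,0]); g=np.argmax(np.diff(x))
    print("bore x",x[g],x[g+1],"mid",(x[g]+x[g+1])/2-T[0]); return
E
python3 - <<'E'
from h import *
p=imaging.snapshot("wrist"); held(p,env.sense()["tcp_pos"])
E
```

```text
y ext 0.14143432318283675 0.18736583464378112 mid -0.00012264188021801625 bore 0.15301765296953024 0.17619621108172226 mid 8.42112320993127e-05 ztop -0.002257264167437517
bore x 0.5476713996983462 0.5710224273745116 mid 0.0009099748207052061
```

>>> send_rows:
  series:
    - {"dx":0.04,"dy":0,"dz":0,"ax":0,"ay":0,"az":0,"claw":0}
    - {"dx":0.0746,"dy":0,"dz":0.02,"ax":0,"ay":0,"az":0,"claw":0}
    - {"dx":0.0746,"dy":0,"dz":0.06,"ax":0,"ay":0,"az":0,"claw":0}
    - {"dx":0.0746,"dy":0,"dz":0.09,"ax":0,"ay":0,"az":0,"claw":0}
    - {"dx":0.0746,"dy":0,"dz":0.105,"ax":0,"ay":0,"az":0,"claw":0}
    - {"dx":0.0746,"dy":0,"dz":0.115,"ax":0,"ay":0,"az":0,"claw":0}
    - {"dx":0.0746,"dy":0,"dz":0.12,"ax":0,"ay":0,"az":0,"claw":0}
    - {"dx":0.0746,"dy":0,"dz":0.12,"ax":0,"ay":0,"az":0,"claw":0}

```text
time_s: 5.78
tcp_pos: [0.5592, 0.2255, 0.1007]
tcp_rot: [0.707, 0.707, 0.0, 0.0]
contact_force: [0.5, 0.3, -1.1]
width: 0.043
grip_force: 61.3
```

>>> send_rows:
  series:
    - {"dx":-0.001,"dy":0,"dz":0.015,"ax":0,"ay":0,"az":0,"claw":0}
    - {"dx":-0.001,"dy":0,"dz":0.03,"ax":0,"ay":0,"az":0,"claw":0}
    - {"dx":-0.001,"dy":0,"dz":0.045,"ax":0,"ay":0,"az":0,"claw":0}
    - {"dx":-0.001,"dy":0,"dz":0.055,"ax":0,"ay":0,"az":0,"claw":0}
    - {"dx":-0.001,"dy":0,"dz":0.061,"ax":0,"ay":0,"az":0,"claw":0}
    - {"dx":-0.001,"dy":0,"dz":0.062,"ax":0,"ay":0,"az":0,"claw":0}

```text
time_s: 6.52
tcp_pos: [0.5587, 0.2248, 0.0503]
tcp_rot: [0.707, 0.707, -0.0, -0.0]
contact_force: [-0.6, 0.3, 1.0]
width: 0.0432
grip_force: 61.3
```

>>> send_rows:
  series:
    - {"dx":0,"dy":0,"dz":0.001,"ax":0,"ay":0,"az":0,"claw":0}
    - {"dx":0,"dy":0,"dz":0.001,"ax":0,"ay":0,"az":0,"claw":0.75}
    - {"dx":0,"dy":0,"dz":0,"ax":0,"ay":0,"az":0,"claw":0.8}
    - {"dx":0,"dy":0,"dz":0,"ax":0,"ay":0,"az":0,"claw":0.8}
    - {"dx":0,"dy":0,"dz":-0.03,"ax":0,"ay":0,"az":0,"claw":0.8}
    - {"dx":0,"dy":0,"dz":-0.08,"ax":0,"ay":0,"az":0,"claw":0.8}
    - {"dx":0,"dy":0,"dz":-0.15,"ax":0,"ay":0,"az":0,"claw":0.8}
    - {"dx":0,"dy":-0.04,"dz":-0.187,"ax":0,"ay":0,"az":0,"claw":0.8}
    - {"dx":0.01,"dy":-0.1,"dz":-0.187,"ax":0,"ay":0,"az":0,"claw":0.8}
    - {"dx":0.02,"dy":-0.16,"dz":-0.187,"ax":0,"ay":0,"az":0,"claw":0.8}
    - {"dx":0.023,"dy":-0.19,"dz":-0.187,"ax":0,"ay":0,"az":0,"claw":0.8}
    - {"dx":0.023,"dy":-0.19,"dz":-0.187,"ax":0,"ay":0,"az":0,"claw":0.8}

```text
time_s: 8.02
tcp_pos: [0.4053, 0.2435, 0.2008]
tcp_rot: [0.707, 0.707, 0.0, 0.0]
contact_force: [0.6, -0.3, 0.0]
width: 0.0685
grip_force: 0.0
```

Run:
```python
from h import *
p=imaging.snapshot("top")
print("stack",circ(p,.559,.2245,.044,.056,.04))
p=imaging.snapshot("wrist")
c=circ(p,.4066,.2428,.016,.03); print(c)
go(c[0][0]-.0009,c[0][1],.0215)
```

```text
stack (array([0.56  , 0.2256, 0.0232]), np.int64(244), array([0.5575, 0.2226, 0.0473]))
(array([0.4065, 0.2419, 0.021 ]), np.int64(1372), array([0.4065, 0.2426, 0.0192]))
MOVE d [-0.0021 -0.0029  0.224 ] a [ 0.0005 -0.0001 -0.0002] | tcp [0.4076 0.2435 0.2007] t 8.125 w 0.0679653716844326 F [ 0.5219  0.1938 -0.0901]
```

>>> send_rows:
  series:
    - {"dx":-0.001,"dy":-0.001,"dz":0.075,"ax":0,"ay":0,"az":0,"claw":0.8}
    - {"dx":-0.001,"dy":-0.001,"dz":0.15,"ax":0,"ay":0,"az":0,"claw":0.8}
    - {"dx":-0.001,"dy":-0.001,"dz":0.2,"ax":0,"ay":0,"az":0,"claw":0.8}
    - {"dx":-0.001,"dy":-0.001,"dz":0.223,"ax":0,"ay":0,"az":0,"claw":0.75}
    - {"dx":-0.001,"dy":-0.001,"dz":0.223,"ax":0,"ay":0,"az":0,"claw":0.7}
    - {"dx":-0.001,"dy":-0.001,"dz":0.223,"ax":0,"ay":0,"az":0,"claw":0}
    - {"dx":-0.001,"dy":-0.001,"dz":0.223,"ax":0,"ay":0,"az":0,"claw":0}
    - {"dx":-0.001,"dy":-0.001,"dz":0.223,"ax":0,"ay":0,"az":0,"claw":0}
    - {"dx":-0.001,"dy":-0.001,"dz":0.223,"ax":0,"ay":0,"az":0,"claw":0}
    - {"dx":-0.001,"dy":-0.001,"dz":0.223,"ax":0,"ay":0,"az":0,"claw":0}

```text
time_s: 9.38
tcp_pos: [0.4074, 0.2428, 0.023]
tcp_rot: [0.707, 0.707, 0.001, 0.001]
contact_force: [0.9, -1.7, 5.8]
width: 0.0395
grip_force: 61.3
```

>>> send_rows:
  series:
    - {"dx":0,"dy":0,"dz":-0.04,"ax":0,"ay":0,"az":0,"claw":0}
    - {"dx":0,"dy":0,"dz":-0.1,"ax":0,"ay":0,"az":0,"claw":0}
    - {"dx":0,"dy":0,"dz":-0.17,"ax":0,"ay":0,"az":0,"claw":0}
    - {"dx":-0.03,"dy":0.05,"dz":-0.215,"ax":0,"ay":0,"az":0,"claw":0}
    - {"dx":-0.06,"dy":0.11,"dz":-0.22,"ax":0,"ay":0,"az":0,"claw":0}
    - {"dx":-0.09,"dy":0.16,"dz":-0.22,"ax":0,"ay":0,"az":0,"claw":0}
    - {"dx":-0.0975,"dy":0.189,"dz":-0.22,"ax":0,"ay":0,"az":0,"claw":0}
    - {"dx":-0.0975,"dy":0.189,"dz":-0.22,"ax":0,"ay":0,"az":0,"claw":0}
    - {"dx":-0.0975,"dy":0.189,"dz":-0.22,"ax":0,"ay":0,"az":0,"claw":0}
    - {"dx":-0.0975,"dy":0.189,"dz":-0.22,"ax":0,"ay":0,"az":0,"claw":0}

```text
time_s: 10.62
tcp_pos: [0.5559, 0.165, 0.1978]
tcp_rot: [0.707, 0.707, -0.0, -0.0]
contact_force: [0.6, 0.0, -1.4]
width: 0.0393
grip_force: 61.5
```

Run:
```python
from h import *
p,C,T=look(.559,.2245,"w4.png"); held(p,T)
print("violet",circ(p,.559,.2245,.042,.052,.04))
go(.5585,.2243,.1)
```

```text
pillar top (array([0.5593, 0.2245, 0.0088]), np.int64(624), array([0.5594, 0.225 , 0.0901]))
pillar top (array([0.5592, 0.2239, 0.0059]), np.int64(314), array([0.5593, 0.2247, 0.0927]))
seat (array([0.5594, 0.2244, 0.0319]), np.int64(2803), array([0.5586, 0.2285, 0.0275]))
near tcp 7264 224 419 292 390
y ext 0.14367717913565065 0.18563923929527754 mid -0.0003376074172766752 bore 0.15313807498826726 0.1757563596754239 mid -0.0005485993008951806 ztop -0.003836641083696024
bore x 0.5450664770684424 0.5686131714421229 mid 0.0007264769121452241
violet (array([0.56  , 0.2241, 0.0231]), np.int64(2559), array([0.5599, 0.2253, 0.0473]))
MOVE d [0.0741 0.0031 0.1225] a [-0.0001  0.      0.0001] | tcp [0.5561 0.165  0.198 ] t 10.675 w 0.03914544316431669 F [-0.1832  0.8012 -1.6448]
```

View pics/w4.png

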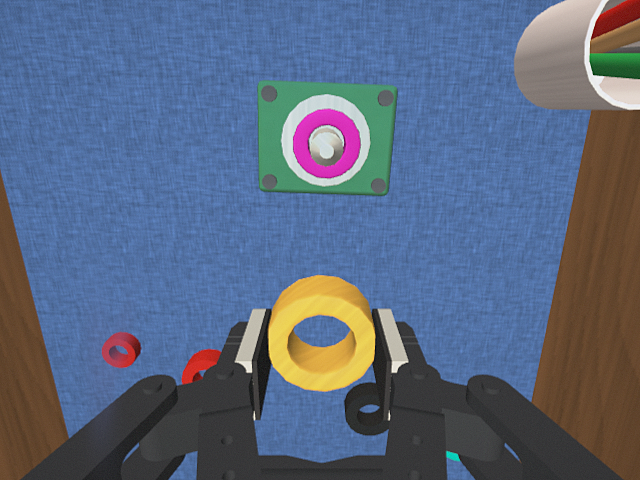

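The brass bush is held at (322,335) and the violet ring is seated around the pillar at (326,143). I'll fit the bush now.

>>> send_rows:
  series:
    - {"dx":0.04,"dy":0.003,"dz":0,"ax":0,"ay":0,"az":0,"claw":0}
    - {"dx":0.0745,"dy":0.003,"dz":0.02,"ax":0,"ay":0,"az":0,"claw":0}
    - {"dx":0.0745,"dy":0.003,"dz":0.06,"ax":0,"ay":0,"az":0,"claw":0}
    - {"dx":0.0745,"dy":0.003,"dz":0.085,"ax":0,"ay":0,"az":0,"claw":0}
    - {"dx":0.0745,"dy":0.003,"dz":0.1,"ax":0,"ay":0,"az":0,"claw":0}
    - {"dx":0.0745,"dy":0.003,"dz":0.11,"ax":0,"ay":0,"az":0,"claw":0}
    - {"dx":0.0745,"dy":0.003,"dz":0.12,"ax":0,"ay":0,"az":0,"claw":0}
    - {"dx":0.0745,"dy":0.003,"dz":0.12,"ax":0,"ay":0,"az":0,"claw":0}

```text
time_s: 11.68
tcp_pos: [0.5595, 0.2238, 0.1017]
tcp_rot: [0.707, 0.707, -0.0, -0.0]
contact_force: [-0.7, -0.3, -2.5]
width: 0.039
grip_force: 61.4
```

>>> send_rows:
  series:
    - {"dx":0,"dy":0,"dz":0.01,"ax":0,"ay":0,"az":0,"claw":0}
    - {"dx":0,"dy":0,"dz":0.02,"ax":0,"ay":0,"az":0,"claw":0}
    - {"dx":0,"dy":0,"dz":0.03,"ax":0,"ay":0,"az":0,"claw":0}
    - {"dx":0,"dy":0,"dz":0.035,"ax":0,"ay":0,"az":0,"claw":0}
    - {"dx":0,"dy":0,"dz":0.0365,"ax":0,"ay":0,"az":0,"claw":0}
    - {"dx":0,"dy":0,"dz":0.037,"ax":0,"ay":0,"az":0,"claw":0}
    - {"dx":0,"dy":0,"dz":0.037,"ax":0,"ay":0,"az":0,"claw":0}

```text
time_s: 12.55
tcp_pos: [0.5598, 0.2241, 0.0725]
tcp_rot: [0.707, 0.707, 0.0, 0.0]
contact_force: [0.5, 0.0, -2.2]
width: 0.0389
grip_force: 61.5
```

>>> send_rows:
  series:
    - {"dx":0,"dy":0,"dz":0.001,"ax":0,"ay":0,"az":0,"claw":0}
    - {"dx":0,"dy":0,"dz":0.0015,"ax":0,"ay":0,"az":0,"claw":0}
    - {"dx":0,"dy":0,"dz":0.002,"ax":0,"ay":0,"az":0,"claw":0}

```text
time_s: 12.92
tcp_pos: [0.5597, 0.224, 0.0711]
tcp_rot: [0.707, 0.707, 0.0, 0.0]
contact_force: [-1.8, -0.1, 2.4]
width: 0.0393
grip_force: 62.0
```

>>> send_rows:
  series:
    - {"dx":0,"dy":0,"dz":0,"ax":0,"ay":0,"az":0,"claw":0.75}
    - {"dx":0,"dy":0,"dz":0,"ax":0,"ay":0,"az":0,"claw":0.8}
    - {"dx":0,"dy":0,"dz":-0.005,"ax":0,"ay":0,"az":0,"claw":0.8}
    - {"dx":0,"dy":0,"dz":-0.03,"ax":0,"ay":0,"az":0,"claw":0.8}
    - {"dx":0,"dy":0,"dz":-0.09,"ax":0,"ay":0,"az":0,"claw":0.8}
    - {"dx":-0.03,"dy":-0.02,"dz":-0.16,"ax":0,"ay":0,"az":0,"claw":0.8}
    - {"dx":-0.1,"dy":-0.05,"dz":-0.16,"ax":0,"ay":0,"az":0,"claw":0.8}
    - {"dx":-0.17,"dy":-0.09,"dz":-0.16,"ax":0,"ay":0,"az":0,"claw":0.8}
    - {"dx":-0.23,"dy":-0.12,"dz":-0.16,"ax":0,"ay":0,"az":0,"claw":0.8}
    - {"dx":-0.261,"dy":-0.134,"dz":-0.16,"ax":0,"ay":0,"az":0,"claw":0.8}
    - {"dx":-0.261,"dy":-0.134,"dz":-0.16,"ax":0,"ay":0,"az":0,"claw":0.8}
    - {"dx":-0.261,"dy":-0.134,"dz":-0.16,"ax":0,"ay":0,"az":0,"claw":0.8}

```text
time_s: 14.42
tcp_pos: [0.4529, 0.0156, 0.1991]
tcp_rot: [0.707, 0.707, 0.0, 0.0]
contact_force: [-0.2, -0.1, -0.1]
width: 0.0679
grip_force: 0.0
```

Run:
```python
from h import *
p=imaging.snapshot("top")
print("stack",circ(p,.559,.2245,.064,.076,.04))
p=imaging.snapshot("wrist")
c=circ(p,.4527,.015,.016,.03); print(c)
go(c[0][0]-.0009,c[2][1],.0215)
```

```text
stack (array([0.5627, 0.2309, 0.0197]), np.int64(72), array([0.5621, 0.2369, 0.0669]))
(array([0.4527, 0.0136, 0.0231]), np.int64(1812), array([0.4528, 0.0143, 0.0193]))
MOVE d [-0.0022 -0.0014  0.2216] a [ 0.0001 -0.      0.0002] | tcp [0.4529 0.0161 0.1988] t 14.525 w 0.0686326170975214 F [-0.3706 -0.3466 -0.5614]
```

>>> send_rows:
  series:
    - {"dx":-0.002,"dy":-0.001,"dz":0.075,"ax":0,"ay":0,"az":0,"claw":0.8}
    - {"dx":-0.002,"dy":-0.001,"dz":0.15,"ax":0,"ay":0,"az":0,"claw":0.8}
    - {"dx":-0.002,"dy":-0.001,"dz":0.2,"ax":0,"ay":0,"az":0,"claw":0.8}
    - {"dx":-0.002,"dy":-0.001,"dz":0.22,"ax":0,"ay":0,"az":0,"claw":0.75}
    - {"dx":-0.002,"dy":-0.001,"dz":0.22,"ax":0,"ay":0,"az":0,"claw":0.7}
    - {"dx":-0.002,"dy":-0.001,"dz":0.22,"ax":0,"ay":0,"az":0,"claw":0}
    - {"dx":-0.002,"dy":-0.001,"dz":0.22,"ax":0,"ay":0,"az":0,"claw":0}
    - {"dx":-0.002,"dy":-0.001,"dz":0.22,"ax":0,"ay":0,"az":0,"claw":0}
    - {"dx":-0.002,"dy":-0.001,"dz":0.22,"ax":0,"ay":0,"az":0,"claw":0}
    - {"dx":-0.002,"dy":-0.001,"dz":0.22,"ax":0,"ay":0,"az":0,"claw":0}

```text
time_s: 15.78
tcp_pos: [0.4525, 0.0137, 0.0236]
tcp_rot: [0.707, 0.707, 0.001, 0.001]
contact_force: [0.0, 0.4, 5.4]
width: 0.043
grip_force: 61.6
```

>>> send_rows:
  series:
    - {"dx":0,"dy":0,"dz":-0.04,"ax":0,"ay":0,"az":0,"claw":0}
    - {"dx":0,"dy":0,"dz":-0.1,"ax":0,"ay":0,"az":0,"claw":0}
    - {"dx":0,"dy":0,"dz":-0.17,"ax":0,"ay":0,"az":0,"claw":0}
    - {"dx":0.05,"dy":0.04,"dz":-0.215,"ax":0,"ay":0,"az":0,"claw":0}
    - {"dx":0.11,"dy":0.08,"dz":-0.22,"ax":0,"ay":0,"az":0,"claw":0}
    - {"dx":0.16,"dy":0.11,"dz":-0.22,"ax":0,"ay":0,"az":0,"claw":0}
    - {"dx":0.189,"dy":0.133,"dz":-0.22,"ax":0,"ay":0,"az":0,"claw":0}
    - {"dx":0.189,"dy":0.133,"dz":-0.22,"ax":0,"ay":0,"az":0,"claw":0}
    - {"dx":0.189,"dy":0.133,"dz":-0.22,"ax":0,"ay":0,"az":0,"claw":0}
    - {"dx":0.189,"dy":0.133,"dz":-0.22,"ax":0,"ay":0,"az":0,"claw":0}

```text
time_s: 17.02
tcp_pos: [0.5573, 0.1639, 0.1987]
tcp_rot: [0.708, 0.706, -0.0, -0.0]
contact_force: [0.5, 0.0, -0.8]
width: 0.0429
grip_force: 61.4
```

Run:
```python
from h import *
p,C,T=look(.559,.2245,"w5.png"); held(p,T,-.003)
print("brass",circ(p,.559,.2245,.062,.072,.04))
go(.5594,.2244,.1)
```

```text
pillar top (array([0.5593, 0.2245, 0.0085]), np.int64(626), array([0.5594, 0.2249, 0.09  ]))
pillar top (array([0.5596, 0.2236, 0.0059]), np.int64(323), array([0.5593, 0.2247, 0.0926]))
seat (array([0.5593, 0.2243, 0.032 ]), np.int64(2502), array([0.558 , 0.2305, 0.0275]))
near tcp 8656 220 420 287 393
y ext 0.1403971222943922 0.18625865131762934 mid -0.0005423968775049026 bore 0.15177793490089606 0.17472438344833582 mid -0.0006191245088997266 ztop -0.0044147351241560495
bore x 0.5461707121858381 0.5698871627657514 mid 0.0005652769427635373
brass (array([0.5606, 0.223 , 0.021 ]), np.int64(2342), array([0.5606, 0.2238, 0.0672]))
MOVE d [0.0757 0.0023 0.1235] a [-0.0001  0.0001 -0.0006] | tcp [0.5575 0.1639 0.1988] t 17.075 w 0.04298291268352695 F [0.1223 0.2987 0.6449]
```

View pics/w5.png

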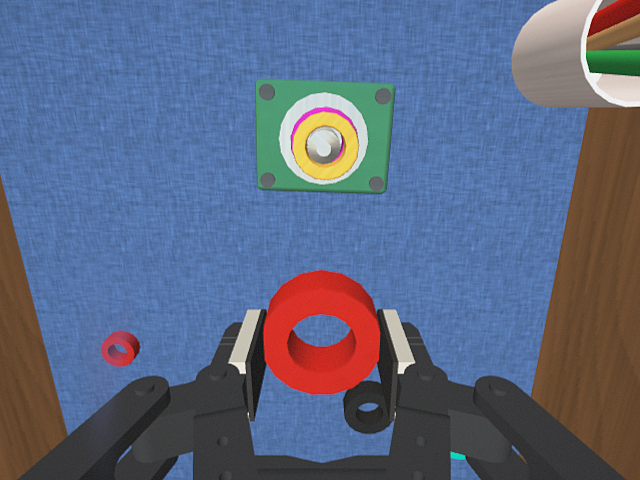

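The red collar is held at (322,332), and the brass bush is seated over the violet ring at (324,145). I'll fit the collar.

>>> send_rows:
  series:
    - {"dx":0.04,"dy":0.0016,"dz":0,"ax":0,"ay":0,"az":0,"claw":0}
    - {"dx":0.0764,"dy":0.0016,"dz":0.02,"ax":0,"ay":0,"az":0,"claw":0}
    - {"dx":0.0764,"dy":0.0016,"dz":0.06,"ax":0,"ay":0,"az":0,"claw":0}
    - {"dx":0.0764,"dy":0.0016,"dz":0.085,"ax":0,"ay":0,"az":0,"claw":0}
    - {"dx":0.0764,"dy":0.0016,"dz":0.1,"ax":0,"ay":0,"az":0,"claw":0}
    - {"dx":0.0764,"dy":0.0016,"dz":0.11,"ax":0,"ay":0,"az":0,"claw":0}
    - {"dx":0.0764,"dy":0.0016,"dz":0.12,"ax":0,"ay":0,"az":0,"claw":0}
    - {"dx":0.0764,"dy":0.0016,"dz":0.127,"ax":0,"ay":0,"az":0,"claw":0}
    - {"dx":0.0764,"dy":0.0016,"dz":0.131,"ax":0,"ay":0,"az":0,"claw":0}
    - {"dx":0.0764,"dy":0.0016,"dz":0.131,"ax":0,"ay":0,"az":0,"claw":0}

```text
time_s: 18.32
tcp_pos: [0.5593, 0.2259, 0.0938]
tcp_rot: [0.707, 0.707, -0.0, 0.0]
contact_force: [0.1, 0.2, -0.2]
width: 0.0432
grip_force: 61.4
```

>>> send_rows:
  series:
    - {"dx":-0.001,"dy":0,"dz":0.001,"ax":0,"ay":0,"az":0,"claw":0}
    - {"dx":-0.001,"dy":0,"dz":0.002,"ax":0,"ay":0,"az":0,"claw":0}
    - {"dx":-0.001,"dy":0,"dz":0.0025,"ax":0,"ay":0,"az":0,"claw":0}
    - {"dx":-0.001,"dy":0,"dz":0.003,"ax":0,"ay":0,"az":0,"claw":0}

```text
time_s: 18.82
tcp_pos: [0.5594, 0.2251, 0.0917]
tcp_rot: [0.707, 0.707, 0.0, 0.0]
contact_force: [-0.4, 0.1, 1.9]
width: 0.0426
grip_force: 61.8
```

>>> send_rows:
  series:
    - {"dx":0,"dy":0,"dz":0,"ax":0,"ay":0,"az":0,"claw":0.75}
    - {"dx":0,"dy":0,"dz":0,"ax":0,"ay":0,"az":0,"claw":0.8}
    - {"dx":0,"dy":0,"dz":-0.005,"ax":0,"ay":0,"az":0,"claw":0.8}
    - {"dx":0,"dy":0,"dz":-0.03,"ax":0,"ay":0,"az":0,"claw":0.8}
    - {"dx":0,"dy":0,"dz":-0.09,"ax":0,"ay":0,"az":0,"claw":0.8}
    - {"dx":-0.04,"dy":0.01,"dz":-0.135,"ax":0,"ay":0,"az":0,"claw":0.8}
    - {"dx":-0.11,"dy":0.02,"dz":-0.135,"ax":0,"ay":0,"az":0,"claw":0.8}
    - {"dx":-0.18,"dy":0.03,"dz":-0.135,"ax":0,"ay":0,"az":0,"claw":0.8}
    - {"dx":-0.25,"dy":0.04,"dz":-0.135,"ax":0,"ay":0,"az":0,"claw":0.8}
    - {"dx":-0.31,"dy":0.053,"dz":-0.135,"ax":0,"ay":0,"az":0,"claw":0.8}
    - {"dx":-0.31,"dy":0.053,"dz":-0.135,"ax":0,"ay":0,"az":0,"claw":0.8}
    - {"dx":-0.31,"dy":0.053,"dz":-0.135,"ax":0,"ay":0,"az":0,"claw":0.8}

```text
time_s: 20.32
tcp_pos: [0.6013, -0.0228, 0.1995]
tcp_rot: [0.708, 0.707, 0.0, -0.0]
contact_force: [0.6, 1.1, 0.4]
width: 0.0684
grip_force: 0.0
```

Run:
```python
from h import *
p=imaging.snapshot("top")
print("stack",circ(p,.559,.2245,.08,.0915,.04))
p=imaging.snapshot("wrist")
c=circ(p,.6015,-.0232,.016,.03); print(c)
go(c[0][0]-.0009,c[2][1],.0215)
```

```text
stack (array([0.5651, 0.2419, 0.0149]), np.int64(47), array([0.5646, 0.2427, 0.0872]))
(array([ 0.6024, -0.0243,  0.0241]), np.int64(2036), array([ 0.6023, -0.0232,  0.0193]))
MOVE d [-0.0019  0.0004  0.2226] a [-0.0001 -0.0001  0.0002] | tcp [ 0.6013 -0.0218  0.1996] t 20.425 w 0.06813733791923797 F [ 0.2399  0.4207 -0.2617]
```

>>> send_rows:
  series:
    - {"dx":-0.002,"dy":0,"dz":0.075,"ax":0,"ay":0,"az":0,"claw":0.8}
    - {"dx":-0.002,"dy":0,"dz":0.15,"ax":0,"ay":0,"az":0,"claw":0.8}
    - {"dx":-0.002,"dy":0,"dz":0.2,"ax":0,"ay":0,"az":0,"claw":0.8}
    - {"dx":-0.002,"dy":0,"dz":0.221,"ax":0,"ay":0,"az":0,"claw":0.75}
    - {"dx":-0.002,"dy":0,"dz":0.221,"ax":0,"ay":0,"az":0,"claw":0.7}
    - {"dx":-0.002,"dy":0,"dz":0.221,"ax":0,"ay":0,"az":0,"claw":0}
    - {"dx":-0.002,"dy":0,"dz":0.221,"ax":0,"ay":0,"az":0,"claw":0}
    - {"dx":-0.002,"dy":0,"dz":0.221,"ax":0,"ay":0,"az":0,"claw":0}
    - {"dx":-0.002,"dy":0,"dz":0.221,"ax":0,"ay":0,"az":0,"claw":0}
    - {"dx":-0.002,"dy":0,"dz":0.221,"ax":0,"ay":0,"az":0,"claw":0}

```text
time_s: 21.68
tcp_pos: [0.6033, -0.0247, 0.025]
tcp_rot: [0.707, 0.707, 0.001, 0.002]
contact_force: [0.2, 1.2, 6.9]
width: 0.0454
grip_force: 61.9
```

>>> send_rows:
  series:
    - {"dx":0,"dy":0,"dz":-0.04,"ax":0,"ay":0,"az":0,"claw":0}
    - {"dx":0,"dy":0,"dz":-0.1,"ax":0,"ay":0,"az":0,"claw":0}
    - {"dx":0,"dy":0,"dz":-0.17,"ax":0,"ay":0,"az":0,"claw":0}
    - {"dx":-0.05,"dy":0,"dz":-0.215,"ax":0,"ay":0,"az":0,"claw":0}
    - {"dx":-0.11,"dy":-0.01,"dz":-0.218,"ax":0,"ay":0,"az":0,"claw":0}
    - {"dx":-0.18,"dy":-0.018,"dz":-0.218,"ax":0,"ay":0,"az":0,"claw":0}
    - {"dx":-0.25,"dy":-0.018,"dz":-0.218,"ax":0,"ay":0,"az":0,"claw":0}
    - {"dx":-0.31,"dy":-0.018,"dz":-0.218,"ax":0,"ay":0,"az":0,"claw":0}
    - {"dx":-0.328,"dy":-0.018,"dz":-0.218,"ax":0,"ay":0,"az":0,"claw":0}
    - {"dx":-0.328,"dy":-0.018,"dz":-0.218,"ax":0,"ay":0,"az":0,"claw":0}
    - {"dx":-0.328,"dy":-0.018,"dz":-0.218,"ax":0,"ay":0,"az":0,"claw":0}
    - {"dx":-0.328,"dy":-0.018,"dz":-0.218,"ax":0,"ay":0,"az":0,"claw":0}

```text
time_s: 23.18
tcp_pos: [0.5872, -0.2852, 0.1974]
tcp_rot: [0.707, 0.708, 0.0, -0.0]
contact_force: [0.4, 0.4, -0.9]
width: 0.0451
grip_force: 61.6
```

Run:
```python
from h import *
p,C,T=look(.5895,-.227,"w6.png"); held(p,T,-.005)
p=imaging.snapshot("top"); print("red",circ(p,.559,.2245,.08,.0915,.04))
go(.5895,-.227,.1)
```

```text
pillar top (array([ 0.5919, -0.229 ,  0.0086]), np.int64(623), array([ 0.5916, -0.2287,  0.09  ]))
pillar top (array([ 0.5914, -0.2301,  0.0061]), np.int64(321), array([ 0.5915, -0.2291,  0.0926]))
seat (array([ 0.5916, -0.2292,  0.0319]), np.int64(5226), array([ 0.5913, -0.2272,  0.0275]))
near tcp 7495 219 419 282 391
y ext -0.30868657468265404 -0.26129835046522937 mid 0.00037445463912061383 bore -0.296151749307956 -0.2733836837111729 mid 0.000599200703497893 ztop -0.005655844863835524
bore x 0.576383588447328 0.5996354164817074 mid 0.0007746447505342369
red (array([0.5606, 0.225 , 0.0236]), np.int64(389), array([0.5595, 0.2245, 0.0863]))
MOVE d [0.0732 0.0029 0.1217] a [0.     0.     0.0003] | tcp [ 0.5872 -0.2856  0.1974] t 23.275 w 0.045578304152092006 F [ 0.1142 -0.2099 -0.4095]
```

View pics/w6.png

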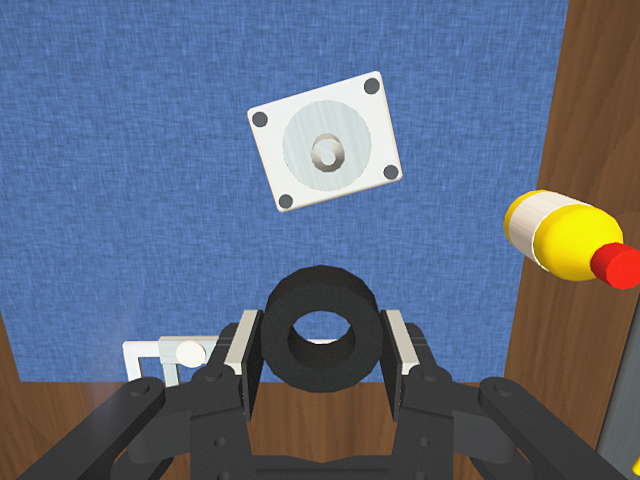

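The black ring is held at (322,328), and the white shoe's pillar top is at (327,153). The top camera shows the red collar seated. I'll fit the black ring.

>>> send_rows:
  series:
    - {"dx":0.04,"dy":0.0045,"dz":0,"ax":0,"ay":0,"az":0,"claw":0}
    - {"dx":0.07,"dy":0.0045,"dz":0.02,"ax":0,"ay":0,"az":0,"claw":0}
    - {"dx":0.07,"dy":0.0045,"dz":0.06,"ax":0,"ay":0,"az":0,"claw":0}
    - {"dx":0.07,"dy":0.0045,"dz":0.085,"ax":0,"ay":0,"az":0,"claw":0}
    - {"dx":0.07,"dy":0.0045,"dz":0.1,"ax":0,"ay":0,"az":0,"claw":0}
    - {"dx":0.07,"dy":0.0045,"dz":0.11,"ax":0,"ay":0,"az":0,"claw":0}
    - {"dx":0.07,"dy":0.0045,"dz":0.12,"ax":0,"ay":0,"az":0,"claw":0}
    - {"dx":0.07,"dy":0.0045,"dz":0.12,"ax":0,"ay":0,"az":0,"claw":0}

```text
time_s: 24.28
tcp_pos: [0.5904, -0.2309, 0.1008]
tcp_rot: [0.707, 0.707, -0.0, -0.0]
contact_force: [0.5, -0.2, -0.6]
width: 0.045
grip_force: 61.6
```

>>> send_rows:
  series:
    - {"dx":0.0015,"dy":0,"dz":0.015,"ax":0,"ay":0,"az":0,"claw":0}
    - {"dx":0.0015,"dy":0,"dz":0.03,"ax":0,"ay":0,"az":0,"claw":0}
    - {"dx":0.0015,"dy":0,"dz":0.044,"ax":0,"ay":0,"az":0,"claw":0}
    - {"dx":0.0015,"dy":0,"dz":0.053,"ax":0,"ay":0,"az":0,"claw":0}
    - {"dx":0.0015,"dy":0,"dz":0.057,"ax":0,"ay":0,"az":0,"claw":0}
    - {"dx":0.0015,"dy":0,"dz":0.058,"ax":0,"ay":0,"az":0,"claw":0}
    - {"dx":0.0015,"dy":0,"dz":0.059,"ax":0,"ay":0,"az":0,"claw":0}

```text
time_s: 25.15
tcp_pos: [0.5909, -0.2299, 0.0542]
tcp_rot: [0.707, 0.707, 0.0, 0.0]
contact_force: [0.2, -0.5, -0.5]
width: 0.0454
grip_force: 61.6
```

>>> send_rows:
  series:
    - {"dx":0,"dy":0,"dz":0.001,"ax":0,"ay":0,"az":0,"claw":0}
    - {"dx":0,"dy":0,"dz":0.0018,"ax":0,"ay":0,"az":0,"claw":0}
    - {"dx":0,"dy":0,"dz":0.0025,"ax":0,"ay":0,"az":0,"claw":0}

```text
time_s: 25.52
tcp_pos: [0.5908, -0.2298, 0.053]
tcp_rot: [0.707, 0.707, 0.0, 0.0]
contact_force: [-3.5, 1.8, 9.2]
width: 0.0451
grip_force: 62.4
```

>>> send_rows:
  series:
    - {"dx":0,"dy":0,"dz":0,"ax":0,"ay":0,"az":0,"claw":0.75}
    - {"dx":0,"dy":0,"dz":0,"ax":0,"ay":0,"az":0,"claw":0.8}
    - {"dx":0,"dy":0,"dz":-0.01,"ax":0,"ay":0,"az":0,"claw":0.8}
    - {"dx":0,"dy":0,"dz":-0.05,"ax":0,"ay":0,"az":0,"claw":0.8}
    - {"dx":0,"dy":0,"dz":-0.11,"ax":0,"ay":0,"az":0,"claw":0.8}
    - {"dx":0.01,"dy":0,"dz":-0.17,"ax":0,"ay":0,"az":0,"claw":0.8}
    - {"dx":0.06,"dy":-0.01,"dz":-0.184,"ax":0,"ay":0,"az":0,"claw":0.8}
    - {"dx":0.13,"dy":-0.02,"dz":-0.184,"ax":0,"ay":0,"az":0,"claw":0.8}
    - {"dx":0.2,"dy":-0.03,"dz":-0.184,"ax":0,"ay":0,"az":0,"claw":0.8}
    - {"dx":0.27,"dy":-0.04,"dz":-0.184,"ax":0,"ay":0,"az":0,"claw":0.8}
    - {"dx":0.34,"dy":-0.05,"dz":-0.184,"ax":0,"ay":0,"az":0,"claw":0.8}
    - {"dx":0.41,"dy":-0.06,"dz":-0.184,"ax":0,"ay":0,"az":0,"claw":0.8}

```text
time_s: 27.02
tcp_pos: [0.5425, 0.1001, 0.1998]
tcp_rot: [0.707, 0.707, 0.0, 0.0]
contact_force: [0.9, -0.0, 0.0]
width: 0.0681
grip_force: 0.0
```

Run:
```python
from h import *
go(.5165,.3676,.2)
```

```text
MOVE d [ 0.3344 -0.0328 -0.0003] a [ 0.0004 -0.     -0.0003] | tcp [0.5425 0.1001 0.1998] t 27.025 w 0.06807139863170228 F [ 0.8536 -0.0185  0.0213]
```

>>> send_rows:
  series:
    - {"dx":0.07,"dy":-0.007,"dz":0,"ax":0,"ay":0,"az":0,"claw":0.8}
    - {"dx":0.14,"dy":-0.014,"dz":0,"ax":0,"ay":0,"az":0,"claw":0.8}
    - {"dx":0.21,"dy":-0.021,"dz":0,"ax":0,"ay":0,"az":0,"claw":0.8}
    - {"dx":0.28,"dy":-0.028,"dz":0,"ax":0,"ay":0,"az":0,"claw":0.8}
    - {"dx":0.335,"dy":-0.033,"dz":0,"ax":0,"ay":0,"az":0,"claw":0.8}
    - {"dx":0.335,"dy":-0.033,"dz":0,"ax":0,"ay":0,"az":0,"claw":0.8}
    - {"dx":0.335,"dy":-0.033,"dz":0,"ax":0,"ay":0,"az":0,"claw":0.8}

```text
time_s: 27.9
tcp_pos: [0.5164, 0.3661, 0.1991]
tcp_rot: [0.707, 0.707, -0.0, 0.0]
contact_force: [0.4, -1.5, -0.0]
width: 0.0683
grip_force: 0.0
```

Run:
```python
from h import *
p=imaging.snapshot("wrist")
c=circ(p,.5167,.3679,.016,.03); print(c)
go(c[0][0]-.0009,(c[2][1]+c[0][1])/2,.0215)
```

```text
(array([0.517 , 0.367 , 0.0199]), np.int64(1207), array([0.5171, 0.3677, 0.0192]))
MOVE d [ 0.0025 -0.0008  0.2221] a [-0.      0.0002 -0.0005] | tcp [0.5167 0.3655 0.1992] t 27.95 w 0.06842080348316351 F [-0.8162  0.0222 -0.3084]
```

>>> send_rows:
  series:
    - {"dx":0.002,"dy":-0.001,"dz":0.075,"ax":0,"ay":0,"az":0,"claw":0.8}
    - {"dx":0.002,"dy":-0.001,"dz":0.15,"ax":0,"ay":0,"az":0,"claw":0.8}
    - {"dx":0.002,"dy":-0.001,"dz":0.2,"ax":0,"ay":0,"az":0,"claw":0.8}
    - {"dx":0.002,"dy":-0.001,"dz":0.221,"ax":0,"ay":0,"az":0,"claw":0.75}
    - {"dx":0.002,"dy":-0.001,"dz":0.221,"ax":0,"ay":0,"az":0,"claw":0.7}
    - {"dx":0.002,"dy":-0.001,"dz":0.221,"ax":0,"ay":0,"az":0,"claw":0}
    - {"dx":0.002,"dy":-0.001,"dz":0.221,"ax":0,"ay":0,"az":0,"claw":0}
    - {"dx":0.002,"dy":-0.001,"dz":0.221,"ax":0,"ay":0,"az":0,"claw":0}
    - {"dx":0.002,"dy":-0.001,"dz":0.221,"ax":0,"ay":0,"az":0,"claw":0}
    - {"dx":0.002,"dy":-0.001,"dz":0.221,"ax":0,"ay":0,"az":0,"claw":0}

```text
time_s: 29.2
tcp_pos: [0.5177, 0.3687, 0.0251]
tcp_rot: [0.707, 0.707, 0.002, 0.001]
contact_force: [-0.4, -1.2, 6.8]
width: 0.0373
grip_force: 60.1
```

>>> send_rows:
  series:
    - {"dx":0,"dy":0,"dz":-0.04,"ax":0,"ay":0,"az":0,"claw":0}
    - {"dx":0,"dy":0,"dz":-0.1,"ax":0,"ay":0,"az":0,"claw":0}
    - {"dx":0,"dy":0,"dz":-0.17,"ax":0,"ay":0,"az":0,"claw":0}
    - {"dx":-0.05,"dy":0.005,"dz":-0.215,"ax":0,"ay":0,"az":0,"claw":0}
    - {"dx":-0.11,"dy":0.01,"dz":-0.218,"ax":0,"ay":0,"az":0,"claw":0}
    - {"dx":-0.18,"dy":0.02,"dz":-0.218,"ax":0,"ay":0,"az":0,"claw":0}
    - {"dx":-0.25,"dy":0.03,"dz":-0.218,"ax":0,"ay":0,"az":0,"claw":0}
    - {"dx":-0.32,"dy":0.04,"dz":-0.218,"ax":0,"ay":0,"az":0,"claw":0}
    - {"dx":-0.39,"dy":0.05,"dz":-0.218,"ax":0,"ay":0,"az":0,"claw":0}
    - {"dx":-0.46,"dy":0.06,"dz":-0.218,"ax":0,"ay":0,"az":0,"claw":0}
    - {"dx":-0.53,"dy":0.07,"dz":-0.218,"ax":0,"ay":0,"az":0,"claw":0}
    - {"dx":-0.55,"dy":0.07,"dz":-0.218,"ax":0,"ay":0,"az":0,"claw":0}

```text
time_s: 30.7
tcp_pos: [0.5722, -0.0753, 0.1976]
tcp_rot: [0.709, 0.706, 0.0, 0.001]
contact_force: [-0.4, 1.1, -1.4]
width: 0.037
grip_force: 60.6
```

>>> send_rows:
  series:
    - {"dx":-0.06,"dy":0.005,"dz":0,"ax":0,"ay":0,"az":0,"claw":0}
    - {"dx":-0.13,"dy":0.01,"dz":0,"ax":0,"ay":0,"az":0,"claw":0}
    - {"dx":-0.2,"dy":0.015,"dz":0,"ax":0,"ay":0,"az":0,"claw":0}
    - {"dx":-0.25,"dy":0.02,"dz":0,"ax":0,"ay":0,"az":0,"claw":0}
    - {"dx":-0.272,"dy":0.02,"dz":0,"ax":0,"ay":0,"az":0,"claw":0}
    - {"dx":-0.272,"dy":0.02,"dz":0,"ax":0,"ay":0,"az":0,"claw":0}
    - {"dx":-0.272,"dy":0.02,"dz":0,"ax":0,"ay":0,"az":0,"claw":0}
    - {"dx":-0.272,"dy":0.02,"dz":0,"ax":0,"ay":0,"az":0,"claw":0}

```text
time_s: 31.7
tcp_pos: [0.5875, -0.2879, 0.1971]
tcp_rot: [0.707, 0.708, 0.0, -0.0]
contact_force: [0.4, -0.7, -0.7]
width: 0.037
grip_force: 60.6
```

Run:
```python
from h import *
p,C,T=look(.5915,-.229,"w7.png"); held(p,T,-.005)
print("black",circ(p,.5915,-.2292,.042,.052,.04))
go(.5915,-.2292,.1)
```

```text
pillar top (array([ 0.5916, -0.2291,  0.0083]), np.int64(629), array([ 0.5916, -0.2287,  0.0901]))
pillar top (array([ 0.5917, -0.2297,  0.0061]), np.int64(326), array([ 0.5916, -0.229 ,  0.0926]))
seat (array([ 0.5916, -0.2293,  0.0319]), np.int64(2459), array([ 0.5912, -0.2235,  0.0275]))
near tcp 4647 228 415 296 387
y ext -0.30905905109183635 -0.2693113548534227 mid -0.001027943600125869 bore -0.30022786550613684 -0.27747673395136874 mid -0.0006950403562491769 ztop -0.005854894421618767
bore x 0.5765129160203301 0.5999181988789518 mid 0.0006422614946316463
black (array([ 0.5917, -0.2303,  0.0242]), np.int64(2922), array([ 0.5915, -0.2291,  0.0473]))
MOVE d [0.0737 0.005  0.1213] a [ 0.     -0.      0.0004] | tcp [ 0.5876 -0.2882  0.197 ] t 31.75 w 0.03744146309148454 F [-0.7757 -0.4325 -0.868 ]
```

View pics/w7.png

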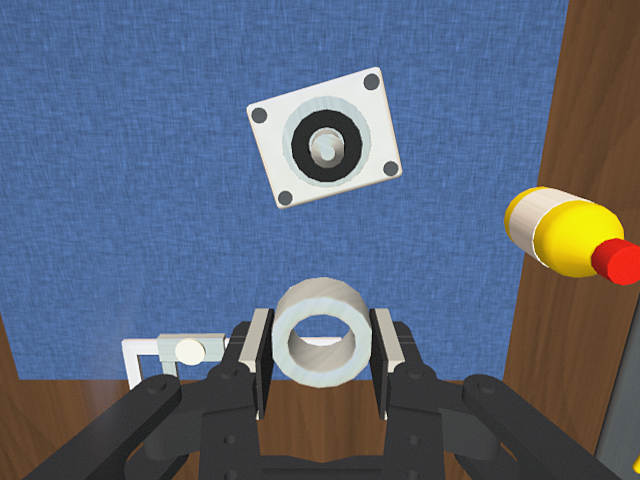

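The steel bush is held at (321,335), and the black ring is seated on the white shoe at (326,146). I'll fit the bush.

>>> send_rows:
  series:
    - {"dx":0.04,"dy":0.0043,"dz":0,"ax":0,"ay":0,"az":0,"claw":0}
    - {"dx":0.0755,"dy":0.0043,"dz":0.02,"ax":0,"ay":0,"az":0,"claw":0}
    - {"dx":0.0755,"dy":0.0043,"dz":0.06,"ax":0,"ay":0,"az":0,"claw":0}
    - {"dx":0.0755,"dy":0.0043,"dz":0.08,"ax":0,"ay":0,"az":0,"claw":0}
    - {"dx":0.0755,"dy":0.0043,"dz":0.095,"ax":0,"ay":0,"az":0,"claw":0}
    - {"dx":0.0755,"dy":0.0043,"dz":0.105,"ax":0,"ay":0,"az":0,"claw":0}
    - {"dx":0.0755,"dy":0.0043,"dz":0.115,"ax":0,"ay":0,"az":0,"claw":0}
    - {"dx":0.0755,"dy":0.0043,"dz":0.115,"ax":0,"ay":0,"az":0,"claw":0}

```text
time_s: 32.75
tcp_pos: [0.5906, -0.2295, 0.1043]
tcp_rot: [0.707, 0.707, -0.0, -0.0]
contact_force: [-0.3, 0.4, -0.8]
width: 0.0374
grip_force: 60.6
```

>>> send_rows:
  series:
    - {"dx":0.001,"dy":0,"dz":0.01,"ax":0,"ay":0,"az":0,"claw":0}
    - {"dx":0.001,"dy":0,"dz":0.02,"ax":0,"ay":0,"az":0,"claw":0}
    - {"dx":0.001,"dy":0,"dz":0.03,"ax":0,"ay":0,"az":0,"claw":0}
    - {"dx":0.001,"dy":0,"dz":0.036,"ax":0,"ay":0,"az":0,"claw":0}
    - {"dx":0.001,"dy":0,"dz":0.0375,"ax":0,"ay":0,"az":0,"claw":0}
    - {"dx":0.001,"dy":0,"dz":0.0385,"ax":0,"ay":0,"az":0,"claw":0}
    - {"dx":0.001,"dy":0,"dz":0.0385,"ax":0,"ay":0,"az":0,"claw":0}

```text
time_s: 33.62
tcp_pos: [0.591, -0.2286, 0.0741]
tcp_rot: [0.707, 0.707, 0.0, 0.0]
contact_force: [-0.1, -0.7, -1.2]
width: 0.0375
grip_force: 60.6
```

>>> send_rows:
  series:
    - {"dx":0,"dy":0,"dz":0.001,"ax":0,"ay":0,"az":0,"claw":0}
    - {"dx":0,"dy":0,"dz":0.0015,"ax":0,"ay":0,"az":0,"claw":0}
    - {"dx":0,"dy":0,"dz":0.002,"ax":0,"ay":0,"az":0,"claw":0}

```text
time_s: 34.0
tcp_pos: [0.591, -0.2287, 0.0731]
tcp_rot: [0.707, 0.707, 0.0, 0.0]
contact_force: [-2.5, 2.0, 7.0]
width: 0.0372
grip_force: 61.3
```

Contact made. I'll release, rise, and back off to (0.59,-0.29) to look.

>>> send_rows:
  series:
    - {"dx":0,"dy":0,"dz":0,"ax":0,"ay":0,"az":0,"claw":0.75}
    - {"dx":0,"dy":0,"dz":0,"ax":0,"ay":0,"az":0,"claw":0.8}
    - {"dx":0,"dy":0,"dz":-0.005,"ax":0,"ay":0,"az":0,"claw":0.8}
    - {"dx":0,"dy":0,"dz":-0.03,"ax":0,"ay":0,"az":0,"claw":0.8}
    - {"dx":0,"dy":0,"dz":-0.09,"ax":0,"ay":0,"az":0,"claw":0.8}
    - {"dx":0,"dy":0,"dz":-0.15,"ax":0,"ay":0,"az":0,"claw":0.8}
    - {"dx":-0.04,"dy":0,"dz":-0.16,"ax":0,"ay":0,"az":0,"claw":0.8}
    - {"dx":-0.075,"dy":0,"dz":-0.16,"ax":0,"ay":0,"az":0,"claw":0.8}
    - {"dx":-0.075,"dy":0,"dz":-0.16,"ax":0,"ay":0,"az":0,"claw":0.8}
    - {"dx":-0.075,"dy":0,"dz":-0.16,"ax":0,"ay":0,"az":0,"claw":0.8}

```text
time_s: 35.25
tcp_pos: [0.5905, -0.2881, 0.2001]
tcp_rot: [0.707, 0.707, 0.0, -0.0]
contact_force: [-0.8, -0.4, 0.1]
width: 0.0683
grip_force: 0.0
```

Run:
```python
from h import *
p=imaging.snapshot("wrist"); print("steel",circ(p,.5915,-.2292,.062,.072,.03)); a=p["pixels"][40:300,200:460]
p=imaging.snapshot("top"); print("red",circ(p,.559,.2245,.08,.0915,.03))
p=imaging.snapshot("side"); X=px(np.array([.559,.2245,.06]),p); u,v=int(X[0]),int(X[1]); print(u,v)
b=p["pixels"][max(v-65,0):v+65,max(u-65,0):u+65]
save("fin.png",np.hstack([cv2.resize(a,(400,400)),cv2.resize(b,(400,400),interpolation=cv2.INTER_CUBIC)]))
print(env.sense()["contact_force"],env.sense()["width"])
```

```text
steel (array([ 0.5917, -0.2305,  0.02  ]), np.int64(1983), array([ 0.5918, -0.2297,  0.0672]))
red (array([0.5601, 0.2253, 0.0233]), np.int64(394), array([0.5593, 0.2246, 0.0863]))
253 273
[-0.6411 -0.1019  0.2557] 0.06842470730132738
```

View pics/fin.png

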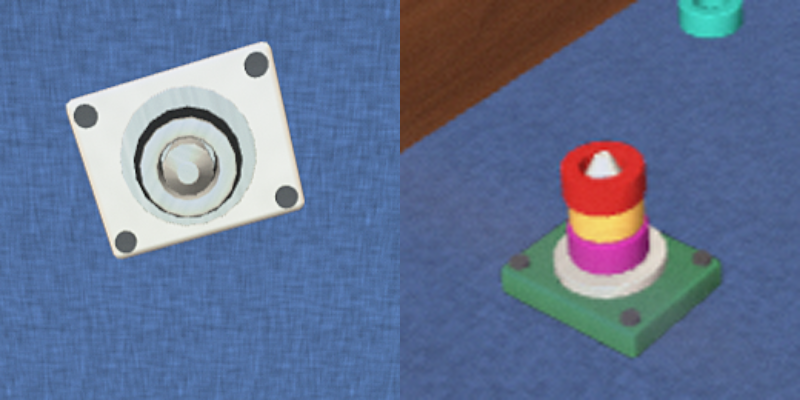

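The left half shows the steel bush seated on the black ring on the white shoe, centred near (188,168). The right half shows violet, brass and red stacked flat on the green shoe at about (605,210). The gripper is clear, so I'm handing in.

```bash
python3 -c "
from cell import env
print(env.sign_off())"
```

```text
the job is handed in; nothing more can be done
None
```

Job handed in at about 35 s robot time: the green shoe carries violet, brass, red and the white shoe black, steel; all looked flat and centred in the last pictures with the gripper clear, but the hand-in gave no verdict.

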